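Spin-dry washed broccoli florets in a salad spinner

TASK

Dry the washed broccoli for the lunch boxes: put every floret from the chopping board into the basket of the salad spinner, set the lid on and push it straight down until both side hooks click over it, then give the crank at least three full turns clockwise (seen from above) and let go. Leave the meal box, the sauce bottle and the stack of plates where they stand.

Things in the scene. Friction and masses are not known exactly. Their poses are not given: they have to be found in the camera images.
- spinner: Salad spinner: round white plastic bowl, 218 mm across, 115 mm high, held to the table by its suction foot; it cannot move. Origin at the centre of its underside, z up. At its +y and -y sides a bracket carries a springy snap hook, which stands between two fixed cheeks (inner faces 52 mm apart along x, tops 126 mm above the table).
- bowl_rim (a point): Centre of the bowl's mouth, level with its rim, 115 mm above the table; inner radius there 104 mm. Clicked home, the lid's disc lies on this rim, with its centring ring in the mouth (2 to 3 mm of play).
- basket_floor (a point): Centre of the floor of the round grey basket in the bowl, 15 mm above the table. Inner radius 76 mm at the floor, 93 mm at its rim, which is 100 mm above the table. Two round lugs, 6 mm thick, stand up from its rim 80 mm from the axis; a bar under the lid, turned by the crank, carries them and so the basket round. With the lid on there is 90 mm of room above this floor.
- hook_a (a joint): Snap hook on the bowl's +y side: 30 mm wide, its top 143 mm and the underside of its nose 123 mm above the table, nose tip 120 mm and stem 130 mm from the bowl's axis, a ramp above the nose. Angle in rad: 0 at rest, grows as it is bent outwards; about 0.1 as the lid's tongue passes the nose, back to 0 after the click.
- hook_b (a joint): The same hook on the bowl's -y side.
- lid_grip (a point): Centre of the grip bar fixed on the middle of the spinner's lid, in the lid's frame (z up): 64 mm long along x, 28 wide along y, 24 high. The lid: white disc 220 mm across, 0.27 kg, starts lying right way up on the table, the bar's centre 43 mm above its underside. Clicked home, the bar's centre is 148 mm above the table on the bowl's axis; just laid on the hooks it is 14 mm higher.
- lid_tongue_a (a point): Middle of the flat tongue at the lid's +y side: 40 mm wide, 7 mm thick, reaching 126 mm from the lid's axis. It goes down between the cheeks of a hook and snaps under its nose (either way round). Under the disc is a centring ring, 200 mm across and 10 mm deep. Both hooks together take about 20 N of push at the middle of the lid.
- lid_tongue_b (a point): The same at the lid's -y side.
- crank_knob (a point): Centre of the black upright knob at the end of the crank on the lid: a cylinder 27 mm thick and 52 mm high that revolves freely on its pin, 70 mm from the lid's axis; its centre 14 mm above the grip bar's centre (2 mm above the bar's top). At the start it lies on the lid's +x side. The crank's arm and collar (46 mm across) turn under the bar, their top 14 mm below the bar's centre.
- crank (a joint): Angle of the crank about the lid's axis in rad, 0 at the start, growing clockwise seen from above, without end stop (three full turns = 18.85). It takes about 2 N at the knob.
- board: White plastic chopping board, 220 by 200 by 12 mm, fixed. Origin at the centre of its underside.
- floret0_c (a point): Broccoli floret, rigid, 60 g, 68 mm long: a green crown 60 mm across and 30 mm deep, and a round stem 23 mm thick and 38 mm long. It starts on the board standing on its crown with the stem up. Site at its centre, half-way along; its z axis points along the stem to the cut end, which is 34 mm from the point. Two to four florets are there; absent ones are given as None.
- floret1_c (a point): Broccoli floret, rigid, 60 g, 68 mm long: a green crown 60 mm across and 30 mm deep, and a round stem 23 mm thick and 38 mm long. It starts on the board standing on its crown with the stem up. Site at its centre, half-way along; its z axis points along the stem to the cut end, which is 34 mm from the point.
- floret2_c (a point): Broccoli floret, rigid, 60 g, 68 mm long: a green crown 60 mm across and 30 mm deep, and a round stem 23 mm thick and 38 mm long. It starts on the board standing on its crown with the stem up. Site at its centre, half-way along; its z axis points along the stem to the cut end, which is 34 mm from the point.
- floret3_c (a point): Broccoli floret, rigid, 60 g, 68 mm long: a green crown 60 mm across and 30 mm deep, and a round stem 23 mm thick and 38 mm long. It starts on the board standing on its crown with the stem up. Site at its centre, half-way along; its z axis points along the stem to the cut end, which is 34 mm from the point.
- meal_box_c (a point): Centre of a closed yellow meal box with brown lid, 140 by 180 by 103 mm; not part of the job.
- sauce_bottle_c (a point): Centre of a sauce bottle, 62 mm across, 190 mm high; not part of the job.
- plate_stack_c (a point): Centre of a stack of white plates, 150 mm across, 55 mm high; not part of the job.

How it is judged:
By the outcome, as a careful person would: the job done as asked, in the order asked, and still so for the second after the job is handed in, with the robot touching nothing.
Of floret0, floret1, floret2, floret3 only 2 to 4 are there at a start; the rules pass over those that are not, and their reading is None.
At some moment in a run one of floret0, floret1, floret2, floret3 may be knocked a few centimetres aside while the robot is not near it.
Once in a run the grip may slacken for a moment while it holds something.
It also fails if it takes over 210 s, if anything falls off the work surface, if the arm or the gripper's body presses on something with over 40 N, if the wrist force passes 120 N, or if a joint passes its speed limit or range.

ROBOT

A 7-joint arm with a two-finger parallel gripper is mounted at the origin on the work surface. World frame = base frame: x ahead of the robot, y to its left, z up, the work surface at z = 0. Lengths are in m, angles in rad, forces in N, time in s.
With the tool pointing down it reaches from about 0.425 to 0.8 m from the base axis. Payload 8.3 kg.
Tool frame: the origin (TCP) lies midway between the tips of the shut fingers; the grasp point (between the pads) lies 19 mm behind it; z points along the fingers, y is the direction in which the jaws open and shut (so a half turn about z gives the same grasp; the last joint's range is limited). The gripper opens to 85 mm and grips with 20 to 120 N. Pads are 22 mm wide; open, the fingers measure 114 mm over their backs; the gripper's body (76 mm by 85 mm) begins 54 mm behind the grasp point. The pads swing forward as they close: fully open they stand 13 mm farther back than shut.
Start: joints at [1.162, 0.383, 0.016, 1.37, -0.006, 1.388, -0.046], TCP at [0.212, -0.588, 0.231] pointing down, gripper open.
Joint ranges: [-2.95, 2.95], [-0.25, 2.06], [-1.52, 1.56], [0.18, 2.33], [-1.44, 4.58], [0.02, 2.06], [-3.01, 3.01]. Speed limits (rad/s): [2.39, 2.39, 3.01, 3.01, 3.14, 3.14, 3.14].

INTERFACE

Orientations are given as a unit quaternion [w, x, y, z].
In Python, from station import move_ptp, movel, movej, set_gripper, hold, ik, capture, camera_params, PlanningError, finish_job, outline_of, current_time, current_joint_pos, current_qvel, current_tau, current_ee_pos, current_tool_rot, current_contact_force, current_ft_torque, current_gripper_width gives the robot as it stands. Calls block until the motion is done:
- move_ptp(position, orientation): joint-space move of the TCP to a pose.
- movel(position, rotation=None, rate=0.15): straight line of the TCP; rotation=None keeps the orientation; rate is the mean speed in m/s.
- movej(angles): joint-space move.
- set_gripper(opening): opening from 0.0 (shut) to 1.0 (fully open); the grip force is fixed at half the most; returns when the fingers have stopped.
- hold(seconds).
- ik(position, orientation): joint angles nearest the present ones, or None.
- capture(name): name is "side" or "top"; returns the picture (420x560x3 uint8, blue, green, red); there is no depth.
- camera_params(name): a dict with "intrinsics" (3x3 intrinsics, pixels), "view" (4x4, takes a point from world to camera coordinates). Camera axes: x right, y up, looking along -z (the intrinsics and any distortion apply to the point x, -y, -z); pixel columns grow to the right and rows downward; lengths in m; the calibration is good to about 2 mm. A picture is of the moment at which its call begins. camera_params takes no time and is no camera call.
A pose or a line that the arm cannot do raises PlanningError and nothing moves.
- finish_job(): hands the job in, once; it reports no verdict.
Trained networks look in the newest picture that a camera, given by its name, has taken for a name from the list of things; names that differ only in an ending like _2 or _b are one class to them, and where a whole thing is asked for, a point or a joint stands for the part that bears it (a point fixed in the world has none). Each returns a list of dicts, best first, with "p" (0 to 1); they miss things now and then, are a little off and sometimes report something else, mostly with a low value. They report only what shows in the picture. A call takes as long as a camera call.
- outline_of(camera, target): "region" (420x560 bool, what is visible of it) and "bbox" ([left, top, right, bottom] in pixels, round what is visible of it).
Readings, each from a call of its own:
- current_time(): time.
- current_joint_pos(): joint angles.
- current_qvel(): joint speeds.
- current_tau(): joint torques, N m.
- current_ee_pos(): TCP position.
- current_tool_rot(): TCP orientation.
- current_contact_force(): force on the tool from outside, world axes, zero at the start.
- current_ft_torque(): the same for the moment, N m.
- current_gripper_width(): opening from 0.0 (shut) to 1.0 (fully open).
Only numpy, scipy, OpenCV 4.12 (cv2) and the standard library are available. Lean on these libraries where they do the work, as an engineer would, in place of code of your own. Each camera call takes 0.05 s, during which the arm holds its last target. There are 200 camera calls.

## Working session

There is one attempt and no reset: what is moved stays moved. The work goes in short steps, each a Python script; the robot and the scene stay as the last script left them, time stands still between calls to the robot, and variables do not carry over. Pictures are saved under pics/ and viewed, about 12 in all and at most 16, crops included, and the job is handed in when it is done.

```bash
ls; mkdir -p pics; python3 - <<'E'
from station import *
import cv2,numpy as np
for n in("side","top"):
    im=capture(n);cv2.imwrite(f"pics/{n}0.png",im)
    p=camera_params(n);print(n,np.round(p["intrinsics"],1).tolist(),np.round(p["view"],4).tolist(),[k for k in p])
    for t in["spinner","lid_grip","crank_knob","floret0_c","board","hook_a","lid_tongue_a"]:
        print(t,[(round(d["p"],2),d["bbox"]) for d in outline_of(n,t)][:6])
print(current_tool_rot(),current_ee_pos(),current_time())
E
```

```text
pics
side [[448.2, 0.0, 278.5], [0.0, 448.2, 211.1], [0.0, 0.0, 1.0]] [[-0.833, -0.5531, 0.0132, 0.5228], [0.321, -0.4638, 0.8257, -0.2398], [-0.4506, 0.6921, 0.5639, -1.177], [0.0, 0.0, 0.0, 1.0]] ['intrinsics', 'view']
spinner [(0.55, [189.4, 172.3, 255.4, 230.0])]
lid_grip [(0.66, [258.8, 201.3, 324.6, 245.4])]
crank_knob [(0.72, [262.7, 221.9, 273.5, 239.7]), (0.51, [268.6, 199.3, 275.7, 217.0])]
floret0_c [(0.65, [371.0, 173.4, 392.2, 192.2])]
board [(0.69, [324.4, 172.7, 398.0, 217.2])]
hook_a [(0.9, [243.7, 291.1, 256.6, 317.4]), (0.53, [264.6, 220.7, 271.5, 239.4]), (0.44, [334.5, 174.0, 352.0, 198.2])]
lid_tongue_a [(0.83, [255.3, 202.4, 325.7, 245.1])]
top [[525.3, 0.0, 275.4], [0.0, 525.3, 215.5], [0.0, 0.0, 1.0]] [[0.0144, -0.9999, 0.0006, 0.0633], [0.9904, 0.0144, 0.1373, -0.5994], [-0.1373, -0.0014, 0.9905, -1.4478], [0.0, 0.0, 0.0, 1.0]] ['intrinsics', 'view']
spinner [(0.79, [137.1, 209.7, 242.7, 295.3])]
lid_grip [(0.91, [256.3, 189.1, 343.6, 263.6])]
crank_knob [(0.66, [292.3, 193.9, 305.4, 203.5])]
floret0_c [(0.62, [419.4, 262.8, 444.2, 286.4])]
board [(0.97, [370.7, 218.7, 448.7, 297.7]), (0.34, [367.6, 139.0, 420.2, 196.3])]
hook_a [(0.58, [137.1, 267.1, 149.0, 279.0])]
lid_tongue_a [(0.58, [256.2, 185.2, 345.0, 260.1])]
[3.21191187e-06 9.85093089e-01 1.72022107e-01 3.54064125e-05] [ 0.21187478 -0.58799001  0.23130839] 0.8
```

```bash
cd pics; python3 -c "
import cv2
a=cv2.imread('top0.png')[110:360,90:490];cv2.imwrite('top0c.png',cv2.resize(a,None,fx=2,fy=2,interpolation=2))
a=cv2.imread('side0.png')[120:360,130:430];cv2.imwrite('side0c.png',cv2.resize(a,None,fx=2.5,fy=2.5,interpolation=2))"
```

```text
(no output)
```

View pics/top0c.png

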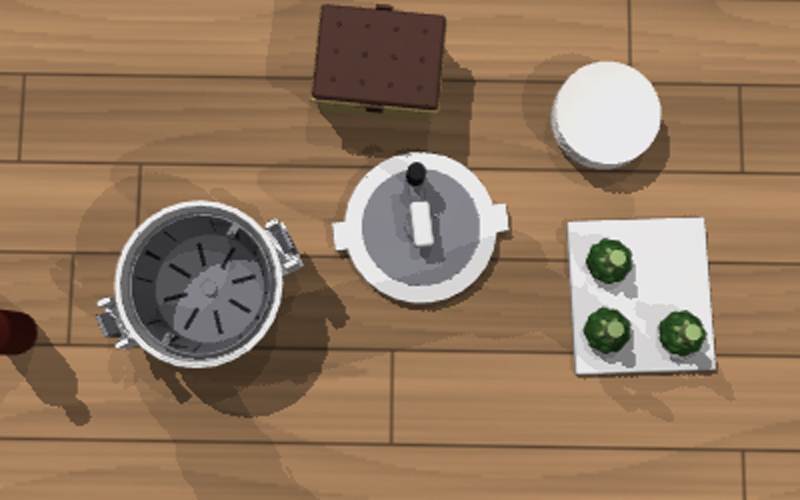

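View pics/side0c.png

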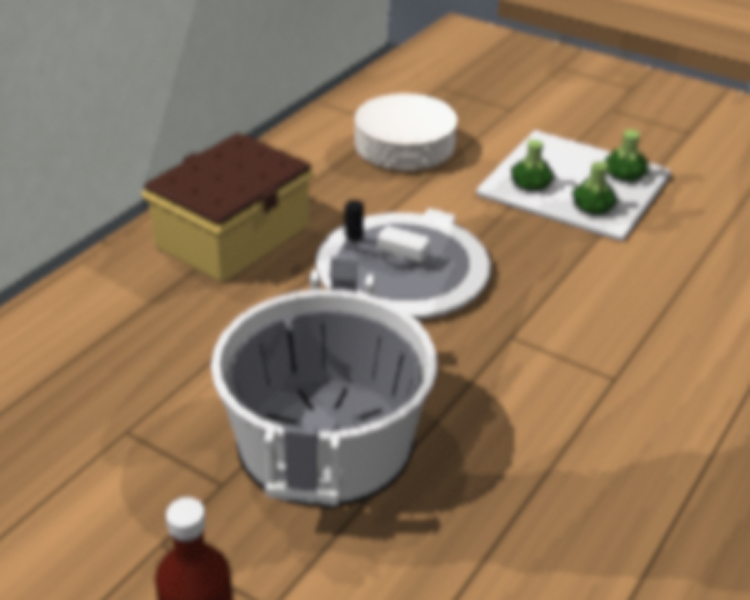

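```bash
cat > h.py <<'E'
from station import *
import cv2,numpy as np
from scipy.optimize import least_squares,minimize
CAM={n:camera_params(n) for n in("side","top")}
def proj(n,P):
    P=np.atleast_2d(P);c=CAM[n];V=np.array(c["view"]);K=np.array(c["intrinsics"])
    q=P@V[:3,:3].T+V[:3,3];q=q*[1,-1,-1];q=q@K.T
    return q[:,:2]/q[:,2:]
def tri(top,side,x0=(.5,0,.05)):
    r=least_squares(lambda p:np.r_[proj("top",p)[0]-top,proj("side",p)[0]-side],x0)
    return r.x,np.abs(r.fun).max()
def onplane(n,uv,z):
    return least_squares(lambda p:proj(n,[p[0],p[1],z])[0]-uv,[.5,0]).x
def circfit(imgs,r,x0,zfix=None,span=.012):
    "outer edge of a bright circle, radius r: signed radial contrast in the pictures"
    G={n:cv2.GaussianBlur(im.min(2).astype(np.float32),(0,0),1.0) for n,im in imgs.items()}
    a=np.linspace(0,2*np.pi,180,endpoint=False);u=np.c_[np.cos(a),np.sin(a),0*a]
    def cost(p):
        c=np.r_[p[:2],p[2] if zfix is None else zfix];s=0
        for n in G:
            i=proj(n,c+u*(r-.004)).astype(np.float32);o=proj(n,c+u*(r+.004)).astype(np.float32)
            f=lambda q:cv2.remap(G[n],q[:,0].copy(),q[:,1].copy(),cv2.INTER_LINEAR)[:,0]
            s-=np.clip(f(i)-f(o),-20,120).mean()
        return s
    best=None
    for d in [(0,0),(1,1),(-1,1),(1,-1),(-1,-1)]:
        s0=np.array(x0,float)+np.r_[np.array(d)*span*.6,0]
        if zfix is not None:s0=s0[:2]
        k=len(s0)
        m=minimize(cost,s0,method="Nelder-Mead",options=dict(initial_simplex=np.vstack([s0,s0+np.eye(k)*span]),xatol=1e-4))
        if best is None or m.fun<best.fun:best=m
    return best.x,best.fun
def q(yaw):return [0,np.cos(yaw/2),np.sin(yaw/2),0]
E
python3 - <<'E'
from h import *
im={n:cv2.imread(f"pics/{n}0.png") for n in("side","top")}
T=lambda x,y:(90+x/2,110+y/2);S=lambda x,y:(130+x/2.5,120+y/2.5)
for nm,t,s in[("f0",(617,257),(535,146)),("f1",(615,329),(599,168)),("f2",(693,331),(631,136)),("bar top",(422,223),(404,240)),("knob top",(417,166),(354,206))]:
    x,e=tri(T(*t),S(*s));print(nm,x.round(4),round(e,2))
sc=onplane("top",T(200,280),.115);lc=onplane("top",T(421,225),.015)
for nm,c,z,r in(("spin",sc,.115,.109),("lid",lc,.013,.110)):
    print(nm,c.round(4))
    for k in(["top"],["side"],["top","side"]):
        sub={n:im[n] for n in k}
        if len(k)==2: print(k,circfit(sub,r,[*c,z]))
        print(k,"zfix",circfit(sub,r,[*c,z],zfix=z))
a=[onplane("top",T(*p),z) for p,z in(((340,237),.015),((501,219),.015),((112,320),.14),((285,245),.14),((422,202),.055),((422,246),.055))]
for i in(0,2):d=a[i]-a[i+1];print("yaw",np.arctan2(-d[0],d[1]),np.hypot(*d),(a[i]+a[i+1])/2)
E
```

```text
f0 [ 0.5346 -0.2696  0.0696] 0.36
f1 [ 0.4356 -0.2649  0.0703] 0.31
f2 [ 0.4344 -0.3715  0.0707] 0.36
bar top [ 0.5809 -0.0011  0.0454] 0.4
knob top [0.6554 0.0068 0.0737] 1.27
spin [0.492  0.2983]
['top'] zfix (array([0.48841674, 0.30156435]), np.float64(-53.45586013793945))
['side'] zfix (array([0.48557853, 0.30592951]), np.float64(-35.72319412231445))
['top', 'side'] (array([0.48734118, 0.29661307, 0.14726533]), np.float64(-110.52542877197266))
['top', 'side'] zfix (array([0.48648208, 0.30488291]), np.float64(-83.08843994140625))
lid [ 0.5828 -0.0007]
['top'] zfix (array([0.58160368, 0.00113591]), np.float64(-105.16996765136719))
['side'] zfix (array([ 0.58200936, -0.00179058]), np.float64(-55.42329788208008))
['top', 'side'] (array([0.5806936 , 0.00094065, 0.01586047]), np.float64(-160.88970947265625))
['top', 'side'] zfix (array([5.8148591e-01, 4.4100879e-04]), np.float64(-159.29347229003906))
yaw 0.12657757864125752 0.23340352195056668 [ 5.78427692e-01 -1.57264412e-04]
yaw 0.4272230242758101 0.244991921248127 [0.48716364 0.29550225]
```

```bash
python3 - <<'E'
from h import *
im={n:cv2.imread(f"pics/{n}0.png") for n in("side","top")}
for r in(.106,.109,.111,.113,.116):
    print(r,[ [np.round(v,4) for v in circfit({n:im[n]},r,[.488,.298,.115],zfix=.115)] for n in im], [np.round(v,4) for v in circfit(im,r,[.488,.298,.12])])
tiles=[]
for n,(x0,y0,w,h),f in(("top",(130,180,130,120),4),("side",(205,225,110,100),4)):
    b=cv2.resize(im[n][y0:y0+h,x0:x0+w],None,fx=f,fy=f,interpolation=cv2.INTER_NEAREST)
    a=np.linspace(0,2*np.pi,90)
    for c,z,col in(((.4884,.3015),.115,(0,0,255)),((.4873,.2966),.147,(255,0,0))):
        P=proj(n,np.c_[c[0]+.109*np.cos(a),c[1]+.109*np.sin(a),0*a+z])
        for u,v in P: cv2.circle(b,(int((u-x0+.5)*f),int((v-y0+.5)*f)),1,col,-1)
    tiles.append(cv2.resize(b,(390,360)))
cv2.imwrite("pics/ov.png",np.hstack(tiles))
E
```

```text
0.106 [[array([0.4942, 0.3066]), np.float64(-20.8242)], [array([0.4815, 0.2962]), np.float64(-35.6666)]] [array([0.4835, 0.3056, 0.1275]), np.float64(-56.5759)]
0.109 [[array([0.4856, 0.3059]), np.float64(-35.7153)], [array([0.4885, 0.3015]), np.float64(-53.4245)]] [array([0.4873, 0.2967, 0.1466]), np.float64(-110.4772)]
0.111 [[array([0.486 , 0.3039]), np.float64(-58.7368)], [array([0.4893, 0.3016]), np.float64(-98.9266)]] [array([0.4889, 0.302 , 0.1138]), np.float64(-150.0847)]
0.113 [[array([0.4862, 0.303 ]), np.float64(-69.3934)], [array([0.4883, 0.3011]), np.float64(-104.8092)]] [array([0.4882, 0.3014, 0.1132]), np.float64(-172.725)]
0.116 [[array([0.4869, 0.3021]), np.float64(-60.4885)], [array([0.4907, 0.3006]), np.float64(-71.0359)]] [array([0.49  , 0.2998, 0.1102]), np.float64(-138.0889)]
```

View pics/ov.png

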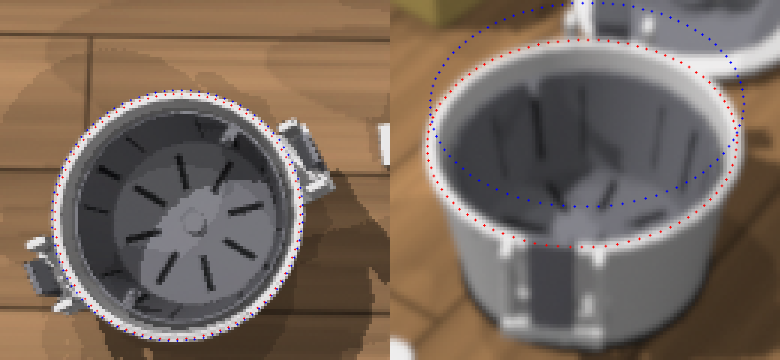

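```bash
python3 - <<'E'
from h import *
im={n:cv2.imread(f"pics/{n}0.png") for n in("side","top")}
T=lambda x,y:(90+x/2,110+y/2)
F=[onplane("top",T(*t),.08) for t in((617,257),(615,329),(693,331))]
lc,yw=np.array([.5812,.0008]),.1266
print(np.round(F,4))
ex=np.array([np.cos(yw),np.sin(yw)]);ey=np.array([-ex[1],ex[0]])
circ=lambda c,z,r:[(c[0]+r*np.cos(a),c[1]+r*np.sin(a),z) for a in np.linspace(0,6.28,30)]
R,B=[],[]
for f in F:R+=circ(f,.08,.0115);B+=circ(f,.07,.0115)
k=lc+.07*ex;R+=circ(k,.083,.0135);B+=circ(k,.073,.0135)
for i in np.linspace(-.032,.032,15):
    for j in(-.014,.014):
        p=lc+i*ex+j*ey;R.append((*p,.055));B.append((*p,.045))
for s in(-1,1):
    for j in np.linspace(-.02,.02,9):p=lc+s*.126*ey+j*ex;R.append((*p,.014))
tiles=[]
for n,(x0,y0,w,h),f in(("top",(250,180,200,120),4),("side",(245,160,160,90),5)):
    b=cv2.resize(im[n][y0:y0+h,x0:x0+w],None,fx=f,fy=f,interpolation=cv2.INTER_NEAREST)
    for Q,col in((R,(0,0,255)),(B,(255,0,0))):
        for u,v in proj(n,np.array(Q)): cv2.circle(b,(int((u-x0+.5)*f),int((v-y0+.5)*f)),1,col,-1)
    tiles.append(b)
b=np.vstack(tiles);cv2.imwrite("pics/ov2.png",cv2.resize(b,(515,600) if 0 else (int(b.shape[1]*600/b.shape[0]),600),interpolation=cv2.INTER_AREA))
E
```

```text
[[ 0.5343 -0.2669]
 [ 0.436  -0.2624]
 [ 0.4348 -0.3684]]
```

View pics/ov2.png

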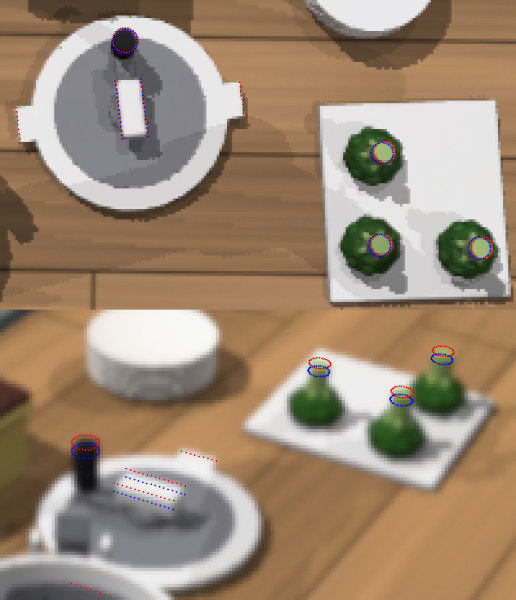

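```bash
cat >> h.py <<'E'
SP=np.array([.4882,.3013]);SY=.42
LID=np.array([.5812,.0008]);LY=.1266
def stems(im):
    hsv=cv2.cvtColor(im,cv2.COLOR_BGR2HSV)
    m=((hsv[...,0]>30)&(hsv[...,0]<70)&(hsv[...,1]>60)&(hsv[...,2]>135)).astype(np.uint8)
    n,l,s,c=cv2.connectedComponentsWithStats(m)
    return [(onplane("top",c[i],.08),int(s[i,4]),c[i].round(1)) for i in range(1,n) if s[i,4]>=12]
def F():return np.round(current_contact_force(),1)
E
python3 - <<'E'
from h import *
im=cv2.imread("pics/top0.png")
for s in stems(im):print(np.round(s[0],4),s[1:])
print(cv2.cvtColor(im,cv2.COLOR_BGR2HSV)[238,396:402].tolist())
for p in[(.534,-.267,.25),(.435,-.368,.047),(*SP,.25),(*LID,.03)]:
  for y in(0,.35,LY,SY,LY+np.pi,SY-np.pi,LY-np.pi):
    a=ik(p,q(y));print(p,round(y,2),None if a is None else np.round(a,2).tolist())
E
```

```text
[ 0.5355 -0.2658] (53, array([398.1, 238. ]))
[ 0.4374 -0.2619] (48, array([397.3, 274. ]))
[ 0.4355 -0.3667] (55, array([435.9, 275.2]))
[[41, 90, 186], [41, 92, 186], [42, 90, 185], [41, 90, 184], [41, 91, 182], [41, 91, 182]]
(0.534, -0.267, 0.25) 0 [0.56, 0.32, -0.2, 1.41, 0.06, 1.41, -1.21]
(0.534, -0.267, 0.25) 0.35 [0.57, 0.32, -0.21, 1.41, 0.07, 1.41, -0.86]
(0.534, -0.267, 0.25) 0.13 [0.56, 0.32, -0.2, 1.41, 0.06, 1.41, -1.08]
(0.534, -0.267, 0.25) 0.42 [0.58, 0.33, -0.22, 1.41, 0.07, 1.41, -0.79]
(0.534, -0.267, 0.25) 3.27 [0.85, 0.37, -0.59, 1.4, 0.21, 1.43, 1.96]
(0.534, -0.267, 0.25) -2.72 [1.23, 0.62, -1.28, 1.38, 0.6, 1.56, 1.99]
(0.534, -0.267, 0.25) -3.01 [0.85, 0.37, -0.59, 1.4, 0.21, 1.43, 1.96]
(0.435, -0.368, 0.047) 0 [0.71, 0.43, -0.08, 1.74, 0.04, 0.97, -0.96]
(0.435, -0.368, 0.047) 0.35 [0.75, 0.43, -0.13, 1.74, 0.07, 0.98, -0.63]
(0.435, -0.368, 0.047) 0.13 [0.73, 0.43, -0.1, 1.74, 0.05, 0.97, -0.84]
(0.435, -0.368, 0.047) 0.42 [0.76, 0.43, -0.14, 1.74, 0.07, 0.98, -0.56]
(0.435, -0.368, 0.047) 3.27 [1.07, 0.49, -0.54, 1.72, 0.29, 1.01, 2.12]
(0.435, -0.368, 
[... 768 characters left out ...]
 -1.17, 1.45, 0.46, 1.49, 0.75]
(np.float64(0.5812), np.float64(0.0008), 0.03) 0 [0.33, 0.52, -0.5, 1.71, 0.29, 0.99, -1.85]
(np.float64(0.5812), np.float64(0.0008), 0.03) 0.35 [0.35, 0.53, -0.53, 1.71, 0.31, 0.99, -1.51]
(np.float64(0.5812), np.float64(0.0008), 0.03) 0.13 [0.34, 0.52, -0.51, 1.71, 0.3, 0.99, -1.73]
(np.float64(0.5812), np.float64(0.0008), 0.03) 0.42 [0.35, 0.53, -0.53, 1.71, 0.31, 0.99, -1.44]
(np.float64(0.5812), np.float64(0.0008), 0.03) 3.27 [0.49, 0.58, -0.73, 1.7, 0.44, 1.03, 1.31]
(np.float64(0.5812), np.float64(0.0008), 0.03) -2.72 [0.8, 0.91, -1.29, 1.69, 0.91, 1.28, 1.3]
(np.float64(0.5812), np.float64(0.0008), 0.03) -3.01 [0.49, 0.58, -0.73, 1.7, 0.44, 1.03, 1.31]
```

```bash
cat >> h.py <<'E'
def pick(p,dst,yaw=.42):
    set_gripper(.75)
    move_ptp([*p,.22],q(yaw));movel([*p,.10]);movel([*p,.049],rate=.1)
    print("down F",F());set_gripper(0);w0=current_gripper_width()
    movel([*p,.24]);w1=current_gripper_width()
    move_ptp([*dst,.24],q(yaw));w2=current_gripper_width()
    print("w",w0,w1,w2)
    if w2<.1:print("LOST");return False
    movel([*dst,.10],rate=.2);movel([*dst,.062],rate=.1);w3=current_gripper_width();print("w3",w3,F())
    set_gripper(.5);movel([*dst,.24],rate=.25);print("t",current_time());return True
def slot(i,r=.036):
    a=SY+.5+i*2*np.pi/3;return SP+r*np.array([np.cos(a),np.sin(a)])
E
python3 - <<'E'
from h import *
s=stems(capture("top"));print([np.round(a[0],4) for a in s])
p=max(s,key=lambda a:a[0][0])[0]
pick(p,slot(0))
im=capture("top");print([(np.round(a[0],4),a[1]) for a in stems(im)])
cv2.imwrite("pics/a1.png",cv2.resize(im[150:330,120:460],None,fx=2,fy=2))
E
```

```text
[array([ 0.5355, -0.2658]), array([ 0.4374, -0.2619]), array([ 0.4355, -0.3667])]
down F [-0.1 -0.2  0.7]
w 0.2527060487048835 0.2487841298281659 0.24738404831454508
w3 0.2507321426471362 [-0.3 -0.3  0.3]
t 11.0917
[(array([ 0.4373, -0.2622]), 52), (array([ 0.4357, -0.3666]), 51)]
```

View pics/a1.png

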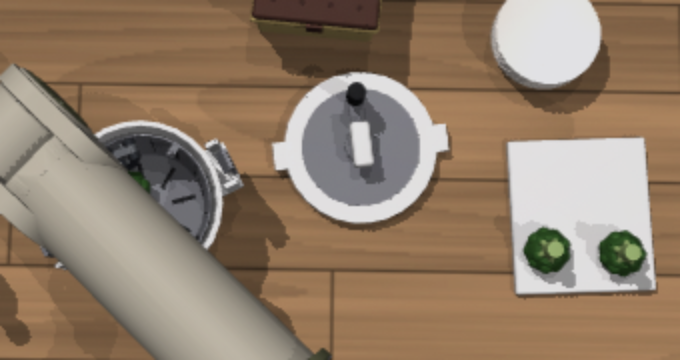

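```bash
python3 - <<'E'
from h import *
for i in(1,2):
    s=[a for a in stems(capture("top")) if a[0][1]<-.1];print([np.round(a[0],4) for a in s])
    if not s:break
    p=max(s,key=lambda a:a[0][1])[0]
    if not pick(p,slot(i)):break
move_ptp([.45,-.05,.3],q(.42))
im={n:capture(n) for n in("top","side")};print([(np.round(a[0],4),a[1]) for a in stems(im["top"])])
a=cv2.resize(im["top"][150:330,120:460],None,fx=2,fy=2);b=cv2.resize(im["side"][200:340,180:420],(480,280))
b=cv2.copyMakeBorder(b,0,0,0,200,0);cv2.imwrite("pics/a2.png",np.vstack([a,b[:240]]))
E
```

```text
[array([ 0.4373, -0.2622]), array([ 0.4357, -0.3666])]
down F [0.9 0.8 0.2]
w 0.25456296904583453 0.25048713607107737 0.25154642933351756
w3 0.2520782764962899 [ 1.1 -0.1 -0.9]
t 21.7917
[array([ 0.4357, -0.3666])]
down F [-0.5  0.6  0.4]
w 0.2538970278478219 0.24917251034695218 0.2507223266259704
w3 0.25540677090450237 [ 0.2  0.  -0.2]
t 32.925
[(array([0.5097, 0.3306]), 51), (array([0.502 , 0.2684]), 53), (array([0.4533, 0.3057]), 56)]
```

View pics/a2.png

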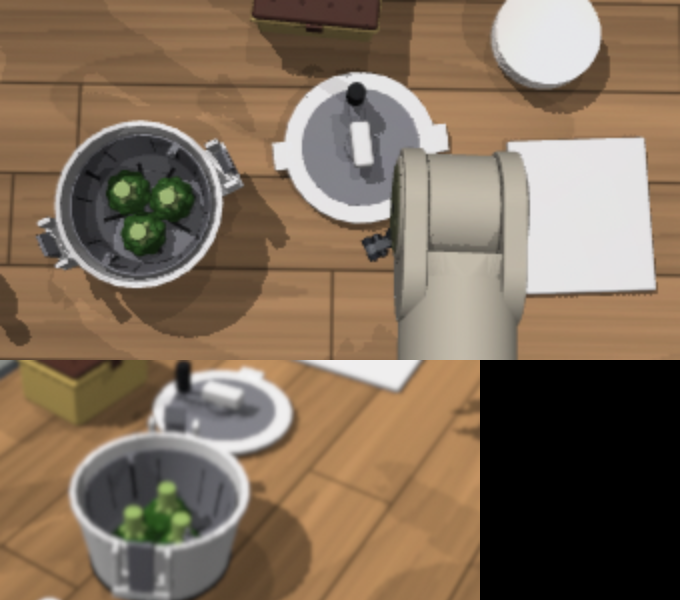

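```bash
python3 - <<'E'
from h import *
set_gripper(.8)
move_ptp([*LID,.16],q(LY));movel([*LID,.07]);movel([*LID,.0325],rate=.05);print("down",F())
set_gripper(0);print("w",current_gripper_width(),F(),current_ee_pos().round(4))
movel([*LID,.06],rate=.08);print("w",current_gripper_width(),F())
movel([*LID,.26],rate=.15);print("w",current_gripper_width(),F(),np.round(current_ft_torque(),2),current_time())
im={n:capture(n) for n in("top","side")}
cv2.imwrite("pics/b1.png",np.hstack([cv2.resize(im["side"][130:330,200:400],(400,400)),cv2.resize(im["top"][110:310,200:400],(400,400))]))
E
```

```text
down [ 0.5 -0.6  0. ]
w 0.31551008183112206 [-0.5 -0.9  3.7] [0.5815 0.0008 0.0329]
w 0.32068470099825336 [-1.4 -0.1 -2.8]
w 0.31329990850144973 [ 0.2 -0.8 -2.5] [-0.08  0.05  0.04] 39.5083
```

View pics/b1.png

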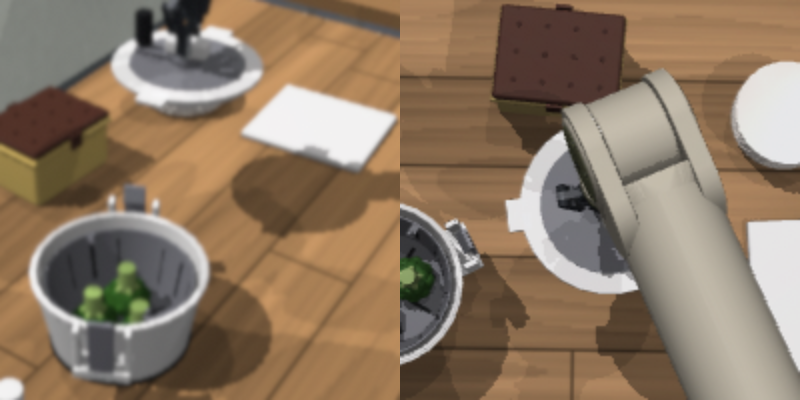

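```bash
python3 - <<'E'
from h import *
SY=.413
move_ptp([*SP,.26],q(SY));print("w",current_gripper_width(),F(),np.round(current_ft_torque(),2))
movel([*SP,.19],rate=.1);print(F(),np.round(current_ft_torque(),2))
movel([*SP,.163],rate=.06);print("w",current_gripper_width(),F(),np.round(current_ft_torque(),2),current_ee_pos().round(4),current_time())
im={n:capture(n) for n in("top","side")}
cv2.imwrite("pics/b2.png",np.hstack([cv2.resize(im["side"][190:330,180:340],(460,400)),cv2.resize(im["top"][180:310,120:260],(340,400))]))
E
```

```text
w 0.3182267381194653 [-0.6 -0.3 -4.3] [-0.02  0.   -0.03]
[ 0.1 -0.2 -2.3] [-0.03  0.08  0.  ]
w 0.3181912741733936 [-1.   0.6 -3.7] [-0.04  0.02 -0.02] [0.4881 0.3013 0.1628] 42.2583
```

View pics/b2.png

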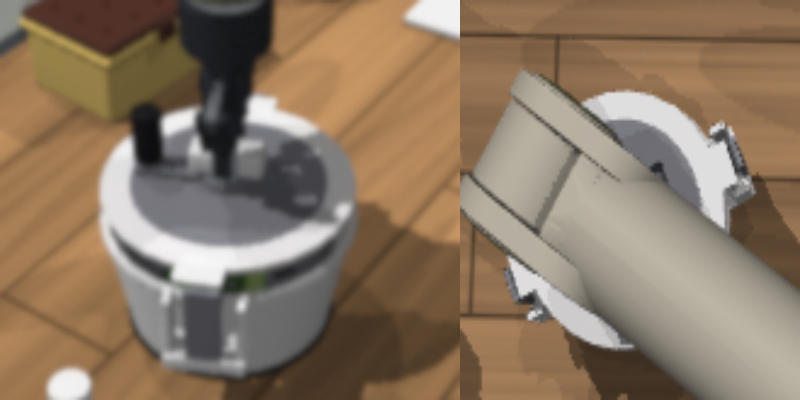

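```bash
python3 - <<'E'
from h import *
z=.163
while z>.1335:
    z-=.002;movel([*SP,z],rate=.03);f=F();e=current_ee_pos()
    print(round(z,4),f,np.round(current_ft_torque(),2),e.round(4),round(current_gripper_width(),3))
    if f[2]>45 or np.hypot(f[0],f[1])>20:print("stop");break
print(current_time());im={n:capture(n) for n in("side","top")}
E
```

```text
0.161 [-0.2  0.6 -2.5] [-0.    0.05  0.03] [0.4882 0.3013 0.161 ] 0.314
0.159 [ 0.3 -1.9 -2.4] [-0.4  -0.2   0.03] [0.4885 0.3009 0.159 ] 0.314
0.157 [ 2.5 -0.7 -0.4] [-0.13 -0.48  0.1 ] [0.4886 0.3014 0.1572] 0.318
0.155 [ 2.4 -1.2  2.6] [ 0.06 -0.58  0.16] [0.4886 0.3018 0.1554] 0.315
0.153 [3.1 0.4 4.5] [ 0.12 -0.55  0.14] [0.4886 0.3017 0.1535] 0.313
0.151 [3.2 0.4 5.8] [ 0.08 -0.58  0.19] [0.4886 0.3018 0.1516] 0.314
0.149 [ 3.  -0.1  8.1] [ 0.13 -0.62  0.21] [0.4888 0.3019 0.1499] 0.318
0.147 [ 3.8 -0.8  8.8] [ 0.09 -0.61  0.17] [0.489  0.3021 0.1482] 0.317
0.145 [ 3.1 -0.3  8.5] [ 1.06 -0.07  0.24] [0.489  0.3023 0.1462] 0.317
0.143 [ 3.4 -1.4  8.2] [ 1.01 -0.2   0.27] [0.4891 0.302  0.144 ] 0.316
0.141 [  5.8  -3.5 -14. ] [-0.56 -1.5   0.36] [0.4884 0.2988 0.1391] 0.315
0.139 [ 2.9 -0.7 -8.5] [-0.63 -0.88  0.16] [0.4876 0.3005 0.1378] 0.314
0.137 [-0.2 -0.2 -2.5] [-0.3  -0.12 -0.1 ] [0.4877 0.3018 0.1371] 0.312
0.135 [-5.9 -6.  13.7] [-1.41  0.86 -0.16] [0.4878 0.302  0.1368] 0.311
0.133 [-11.3 -12.5  30.9] [-2.7   2.12 -0.15] [0.4878 0.302  0.1367] 0.316
46.1083
```

```bash
python3 - <<'E'
from h import *
movel([*SP,.137],rate=.03);print(F())
movel([*SP,.139],rate=.03);print("pull",F(),current_ee_pos().round(4))
movel([*SP,.137],rate=.03)
set_gripper(.8);print(F());movel([*SP,.30],rate=.15)
move_ptp([.5,-.1,.35],q(.42));print(current_time())
im={n:capture(n) for n in("top","side")}
for n in im:cv2.imwrite(f"pics/c_{n}.png",im[n])
for n in im:print(n,[(round(d["p"],2),d["bbox"]) for d in outline_of(n,"crank_knob")])
for z in(.120,):
    print(circfit(im,.110,[*SP,z],zfix=z),circfit(im,.110,[*SP,z]))
cv2.imwrite("pics/b3.png",np.hstack([cv2.resize(im["side"][190:330,180:340],(460,400)),cv2.resize(im["top"][180:310,120:260],(340,400))]))
E
```

```text
[-1.5 -0.4  1.3]
pull [ 0.7  1.8 -9.3] [0.4878 0.3012 0.1381]
[-0.7  0.6 -0.6]
50.2
top [(0.66, [168.7, 221.0, 183.6, 229.8])]
side [(0.54, [228.4, 235.3, 234.1, 257.5])]
(array([0.48850002, 0.30174446]), np.float64(-170.27474975585938)) (array([0.48857121, 0.30168041, 0.11950556]), np.float64(-170.31005859375))
```

View pics/b3.png

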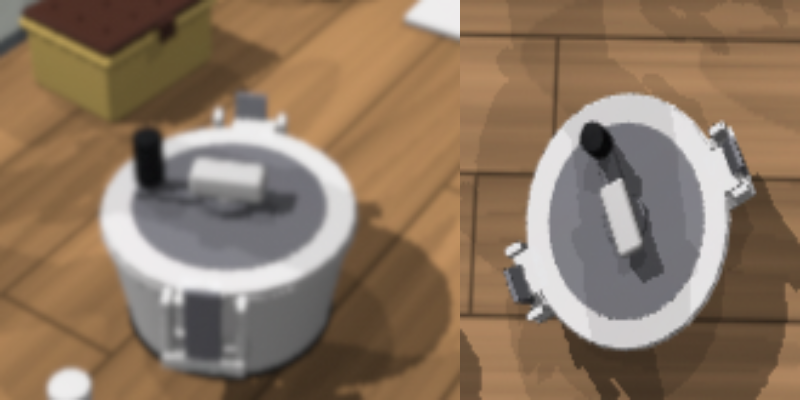

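```bash
python3 - <<'E'
from h import *
im=cv2.imread("pics/c_top.png");m=(im.max(2)<60).astype(np.uint8);m[:205]=0;m[240:]=0;m[:,:160]=0;m[:,195:]=0
n,l,s,c=cv2.connectedComponentsWithStats(m);i=1+s[1:,4].argmax();print(s[i],c[i])
C=np.array([.4883,.3017]);k=onplane("top",c[i],.165);print(k,np.hypot(*(k-C)),np.arctan2(*(k-C)[::-1]))
try:
  a0=np.arctan2(*(k-C)[::-1])
  bad=[(round(y,2),round(t,1)) for y in(.42,.0,-.4,.8,1.2) for t in np.arange(0,6.28,.4) if ik([*(C+.07*np.array([np.cos(t),np.sin(t)])),.157],q(y)) is None];print(bad)
except Exception as e:print(e)
E
```

```text
[170 220  16  16 136] [176.58823529 226.43382353]
[0.54898705 0.32709936] 0.06578788330129172 0.39637793601975146
[]
```

```bash
python3 - <<'E'
from h import *
C=np.array([.4883,.3017]);a0=.408;Z=.150
P=lambda a:[*(C+.07*np.array([np.cos(a),np.sin(a)])),Z]
set_gripper(.7)
p=P(a0);move_ptp([p[0],p[1],.26],q(.42));movel([p[0],p[1],.21]);movel(p,rate=.08);print("down",F())
set_gripper(0);print("w",current_gripper_width(),F(),current_joint_pos().round(2))
N=20;done=0;t0=current_time()
for k in range(1,int(3.35*N)+1):
    a=a0-2*np.pi*k/N
    try:movel(P(a),rate=.12)
    except PlanningError as e:print(k,"PE",e,current_joint_pos().round(2));break
    done=k
    if k%5==0 or k<4:
        f=F();e=current_ee_pos();print(k,f,round(current_gripper_width(),3),(e[:2]-P(a)[:2]).round(4),round(current_time()-t0,1))
        if np.linalg.norm(f)>35:print("stop");break
print(done/N,current_joint_pos().round(2))
E
```

```text
down [0.6 0.3 0.1]
w 0.2997507529038001 [0.  0.6 2.6] [ 0.08  0.71 -1.07  1.4   0.62  1.39 -2.14]
1 [-0.6 -1.3  3.7] 0.299 [ 0.0005 -0.0009] 0.3
2 [-1.1 -0.6  4.7] 0.304 [ 0.0004 -0.0008] 0.7
3 [-0.5 -0.9  4.4] 0.3 [ 0.0001 -0.0007] 1.0
5 [-0.3 -0.9  5.1] 0.302 [ 0.0002 -0.0008] 1.7
10 [-4.1 -1.7 11. ] 0.301 [-0.0007  0.0003] 3.3
15 [-1.5  2.1  8.3] 0.299 [0.001  0.0004] 5.0
20 [-0.1 -0.8  8.7] 0.304 [ 0.0017 -0.0025] 6.7
25 [-1.  -1.7  9.3] 0.302 [ 0.0009 -0.0023] 8.3
30 [-4.5 -2.2 11.1] 0.302 [-0.     -0.0006] 10.0
35 [-0.   3.3  7.2] 0.298 [ 0.0014 -0.    ] 11.7
40 [-1.7 -2.8  9.7] 0.303 [ 0.0015 -0.0029] 13.3
45 [-0.5 -1.4  8.5] 0.3 [ 0.001  -0.0025] 15.0
50 [-4.5 -0.9 11.7] 0.305 [ 0.0002 -0.0009] 16.7
55 [-0.8  2.7  8.9] 0.303 [ 0.0016 -0.0003] 18.3
60 [-2.6 -0.7  9.6] 0.298 [ 0.0015 -0.003 ] 20.0
65 [-0.  -1.   9.1] 0.306 [ 0.001  -0.0026] 21.7
3.35 [ 0.41  0.49 -1.2   1.72  0.48  1.27 -2.05]
```

```bash
python3 - <<'E'
from h import *
set_gripper(.7);e=current_ee_pos();movel([e[0],e[1],.30],rate=.12)
move_ptp([.5,-.1,.35],q(.42));hold(1);print(F(),current_time())
im={n:capture(n) for n in("top","side")}
print(circfit(im,.110,[*SP,.12]))
print([s for s in stems(im["top"])])
cv2.imwrite("pics/d1.png",np.hstack([cv2.resize(im["side"][120:330,150:430],(400,300)),cv2.resize(im["top"][110:310,120:400],(400,300))]))
E
```

```text
[-0.5 -1.1 -0. ] 80.4917
(array([0.48802512, 0.30045687, 0.12056775]), np.float64(-162.56875610351562))
[]
```

View pics/d1.png

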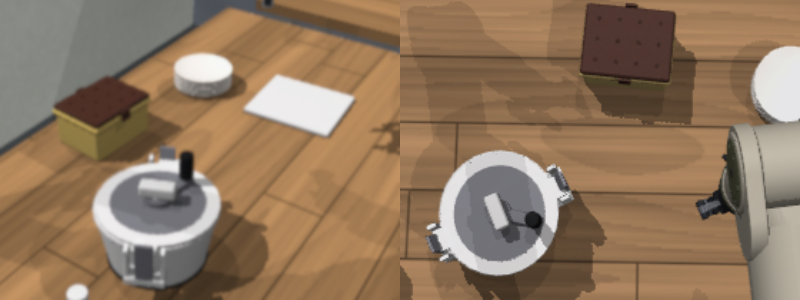

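```bash
python3 -c "
from station import *
finish_job();print(current_time())"
```

```text
the job is handed in; nothing more can be done
the job is handed in; nothing more can be done
```

The job is done and handed in: the three florets that were on the board are in the spinner basket. The lid is on with both side hooks over it, and the crank got 3.35 turns clockwise before I let go. About 80 s of the 210 s were used.

**Last checks**
- **Board and lid:** The final pictures show an empty board and the lid flat at about 120 mm, centred within 1 to 2 mm.
- **Hooks:** When the lid was pushed down it snapped through and stopped about 1 mm below the stated home height. A light pull of about 9 N did not lift it off.
- **Crank:** The knob stayed in the grip through all the turns and ended where 3.35 turns puts it. The force during cranking stayed under about 13 N.
- **Other things:** The meal box, plates and bottle looked untouched where they showed. I did not measure their positions again.

**What disagreed**
- **Heights:** Two-view heights of the stem tops, grip bar and knob came out 5 to 10 mm lower than stated. I put this down to an offset in the side camera and to picking points by eye. I used the stated heights, and the grasps and contacts agreed with them.
- **Bowl rim:** It fitted a radius of about 113 mm rather than the stated 109 mm. Its centre and height agreed.

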